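# Load the underglaze colour tins into the gravity-feed rack

## Task

In this porcelain workshop, load two tins of underglaze colour from the white wooden tray into the sloping gravity-feed rack, one by one, laying each crosswise in the open upper end and letting it roll down: first the blue tin, so that it will be dispensed first, and once it has come to rest at the bottom, the orange tin behind it. Leave the green tin in its cradle.

Things in the scene. Friction and masses are not known exactly. Their poses are not given: they have to be found in the camera images.
- tin_blue_center (a point): Blue colour tin: closed steel can with a coloured band, 46 mm diameter, 90 mm long, about 0.25 kg, lying on its side. The point is its very centre, 29 mm above the table at the start; its y axis runs along the tin's length (x and z turn as it rolls). It starts in any one of the tray's three cradles.
- tin_orange_center (a point): Orange tin, same size, mass and pose as the blue one, in another cradle. The point is its centre; its y axis runs along its length.
- tin_green_center (a point): Green tin, same size, mass and pose, in the third cradle; to be left there. The point is its centre; its y axis runs along its length.
- tray: Fixed white wooden tray, 310 x 112 mm, base 6 mm thick; origin under its middle. Three cradles at x = -100, 0, +100 mm; the tins lie in them along y, resting on the base. Blocks 8 mm high flank only the tins' ends (30 mm or more from mid-length, out to 24.5 mm from the tin's axis): grip the tin at mid-length, across its diameter, from above.
- rack_load (a point): Loading place in the open upper part of the rack: where a tin's centre is when it rests there on the sloping floor, 93 mm above the table. x: level, the way the rack runs downhill; y: level, across the channel (tins lie along y); z: up. A tin released here rolls down by itself; first tin stops with its centre at x = 154, z = -26 mm from here, the second at x = 108, z = -19 mm.
- rack: Fixed pale grey rack, slippery floor and guides; origin on the table under the loading place, axes the same. Floor slopes down 10 degrees to +x, from 60 mm behind the loading place to a 28 mm high stop 175 mm ahead. Channel 112 mm wide between 25 mm side guides with lips flaring to 145 mm, upper end without wall. Two keeper bars cross 92 and 122 mm ahead, 56 mm above the floor; tins roll under them.
There are look-alikes about, which are no part of the job. Leave any red or yellow look-alike of the part that bears tin_blue_center alone.

How it is judged:
By the outcome, as a careful person would: the job done as asked, in the order asked, and still so for the second after the job is handed in, with the robot touching nothing.
It also fails if it takes over 58 s, if anything falls off the work surface, if the arm or the gripper's body presses on something with over 40 N, if the wrist force passes 120 N, or if a joint passes its speed limit or range.

## Robot

A 7-joint arm with a two-finger parallel gripper is mounted at the origin on the work surface. World frame = base frame: x ahead of the robot, y to its left, z up, the work surface at z = 0. Lengths are in m, angles in rad, forces in N, time in s.
With the tool pointing down it reaches from about 0.425 to 0.925 m from the base axis. Payload 6.8 kg.
Tool frame: the origin (TCP) lies midway between the tips of the shut fingers; the grasp point (between the pads) lies 19 mm behind it; x points along the fingers, y is the direction in which the jaws open and shut, and the axes are right-handed (so a half turn about x gives the same grasp; the last joint's range is limited). The gripper opens to 85 mm and grips with 20 to 120 N. Pads are 22 mm wide; open, the fingers measure 114 mm over their backs; the gripper's body (76 mm by 85 mm) begins 54 mm behind the grasp point. The pads swing forward as they close: fully open they stand 13 mm farther back than shut.
Start: joints at [1.223, 0.477, 0.022, 1.555, -0.011, 1.109, -0.083], TCP at [0.16, -0.656, 0.231] pointing down, gripper open.
Joint ranges: [-2.96, 2.96], [-0.34, 2.1], [-1.41, 1.46], [0.24, 2.44], [-1.37, 4.51], [0.17, 1.92], [-2.96, 2.96]. Speed limits (rad/s): [2.39, 2.39, 3.14, 3.14, 3.14, 3.14, 3.14].

## Interface

Orientations are given as a rotation vector (axis times angle).
In Python, from bench import r, viewer, nets gives the robot as it stands.
- The arm moves only by the shell command python3 -m pendant 'ROWS' [FORCE]. ROWS is JSON, one flat list of numbers, 5 for each row, row after row: the finger opening in mm, from 0 to 85.4, then the shift along the tool's x, y, z in mm, then the turn about the tool's x in rad. A call has 1 to 20 rows; each row shifts and turns the commanded pose from where the row before left it, along the tool's axes as they then stand; what a row does not reach is not made up. A row lasts 1/8 s, in which the tool goes at most 62.5 mm and 10.7 degrees, less where a joint would pass 70% of its speed; a pose out of reach is approached as far as the arm can. A call with a gripper value outside its range is refused whole. The fingers move at their own pace and stop on an object; FORCE is the grip in N (left out, the last holds). Time passes only in rows, so rows that do not move let the fingers close. It gives the time, the measured TCP pose, the force and the opening at its end, in the units of the state.
- r.get_obs(): the state, without advancing time (a new reading comes with each control period).
- viewer.grab_frame(name): name is "side" or "top"; returns (picture, depth): 400x640x3 uint8, red, green, blue; 400x640 float32, m along the optical axis (not along the pixel's ray), 0 where there is no reading.
- viewer.calibration(name): a dict with "mtx" (3x3 intrinsics, pixels), "distortion" ([k1, k2, p1, p2, k3] as OpenCV has them; the pictures are not rectified), "world_to_cam" (4x4, takes a point from world to camera coordinates). Camera axes: x right, y up, looking along -z (the intrinsics and any distortion apply to the point x, -y, -z); pixel columns grow to the right and rows downward; lengths in m; the calibration is good to about 2 mm. A picture is of the moment at which its call begins. calibration takes no time and is no camera call.
- r.hand_in(): hands the job in, once; it reports no verdict.
Trained networks look in the newest picture that a camera, given by its name, has taken for a name from the list of things; names that differ only in an ending like _2 or _b are one class to them, and where a whole thing is asked for, a point or a joint stands for the part that bears it (a point fixed in the world has none). Each returns a list of dicts, best first, with "score" (0 to 1); they miss things now and then, are a little off and sometimes report something else, mostly with a low value. They report only what shows in the picture. A call takes as long as a camera call. They do not tell look-alikes from the thing itself.
- nets.look_for(name, camera): "location" ([x, y, z] in m, in world coordinates, good to about 4 mm: the middle of the surface that is visible of it).
- nets.silhouettes(name, camera): "mask" (400x640 bool, what is visible of it).
The state is a dict: "clock": time; "joints": joint angles; "qvel": joint speeds; "tau": joint torques, N m; "tcp_pos": TCP position; "orientation": TCP orientation; "contact_force": force on the tool from outside, world axes, zero at the start; "moment": the same for the moment, N m; "grip_width": finger opening in m.
Only numpy, scipy, OpenCV 4.12 (cv2) and the standard library are available. Lean on these libraries where they do the work, as an engineer would, in place of code of your own. Each camera call takes 0.05 s, during which the arm holds its last target. There are 200 camera calls.

## Working session

There is one attempt and no reset: what is moved stays moved. The work goes in short steps, Python scripts to look and compute and a shell command to move; the robot and the scene stay as the last step left them, time stands still between calls to the robot, and variables do not carry over. Pictures are saved under pics/ and viewed, about 8 in all and at most 12, crops included, and the job is handed in when it is done.

```bash
mkdir -p pics; ls; cat > h.py <<'E'
from bench import r, viewer, nets
import numpy as np, cv2
from scipy.spatial.transform import Rotation as R
def save(n,img,crop=None,s=1):
    if crop: x0,y0,x1,y1=crop; img=img[y0:y1,x0:x1]
    cv2.imwrite('pics/'+n,cv2.resize(img[:,:,::-1],None,fx=s,fy=s))
def pix(c,P):
    k=viewer.calibration(c); T=np.array(k['world_to_cam'])
    p=np.atleast_2d(P)@T[:3,:3].T+T[:3,3]; p=p*[1,-1,-1]
    return cv2.projectPoints(p.reshape(-1,1,3),np.zeros(3),np.zeros(3),np.array(k['mtx']),np.array(k['distortion']))[0].reshape(-1,2)
def world(c,uv,d):
    k=viewer.calibration(c); T=np.array(k['world_to_cam'])
    n=cv2.undistortPoints(np.array(uv,float).reshape(-1,1,2),np.array(k['mtx']),np.array(k['distortion'])).reshape(-1,2)
    d=np.atleast_1d(d)[:,None]; p=np.hstack([n*d,d])*[1,-1,-1]
    return (p-T[:3,3])@T[:3,:3]
E
python3 - <<'E'
from h import *
o=r.get_obs(); print(o['clock'],o['tcp_pos'],o['orientation'],R.from_rotvec(o['orientation']).as_matrix().round(3).tolist(),o['grip_width'])
ims=[]
for c in ['top','side']:
    im,d=viewer.grab_frame(c); ims.append(im)
    for n in ['tin_blue_center','tin_orange_center','tin_green_center','tray','rack']:
        for q in nets.look_for(n,c)[:4]: print(c,n,round(q['score'],2),np.round(q['location'],3),pix(c,q['location']).round().tolist())
    save(c+'0.png',im,s=1.25)
E
```

```text
pics
0.0 [ 0.16019506 -0.65506807  0.23030292] [ 2.0945544   0.25437492 -2.09525751] [[-0.001, 0.238, -0.971], [0.002, -0.971, -0.238], [-1.0, -0.002, 0.0]] 0.08562303989408737
top tin_blue_center 0.95 [ 0.413 -0.304  0.045] [[442.0, 240.0]]
top tin_blue_center 0.77 [ 0.45  -0.147  0.049] [[371.0, 223.0]]
top tin_blue_center 0.74 [ 0.447 -0.014  0.046] [[310.0, 224.0]]
top tin_blue_center 0.65 [ 0.298 -0.249  0.038] [[418.0, 293.0]]
top tin_orange_center 0.97 [ 0.637 -0.153  0.048] [[373.0, 142.0]]
top tin_green_center 0.74 [ 0.546 -0.152  0.046] [[373.0, 181.0]]
top tray 0.57 [ 0.521 -0.144  0.005] [[367.0, 195.0]]
top rack 0.81 [0.541 0.226 0.075] [[201.0, 178.0]]
side tin_blue_center 0.89 [ 0.418 -0.288  0.035] [[362.0, 174.0]]
side tin_blue_center 0.83 [ 0.45  -0.109  0.04 ] [[345.0, 210.0]]
side tin_blue_center 0.71 [ 0.296 -0.237  0.035] [[415.0, 185.0]]
side tin_blue_center 0.66 [0.444 0.006 0.034] [[345.0, 245.0]]
side tin_orange_center 0.94 [ 0.639 -0.125  0.042] [[257.0, 202.0]]
side tin_green_center 0.95 [ 0.546 -0.121  0.044] [[300.0, 204.0]]
side tray 0.98 [ 0.527 -0.13   0.005] [[310.0, 217.0]]
side rack 0.87 [0.53  0.216 0.068] [[278.0, 305.0]]
side rack 0.74 [ 0.546 -0.12   0.045] [[300.0, 204.0]]
side rack 0.49 [ 0.642 -0.123  0.04 ] [[256.0, 204.0]]
```

View pics/top0.png

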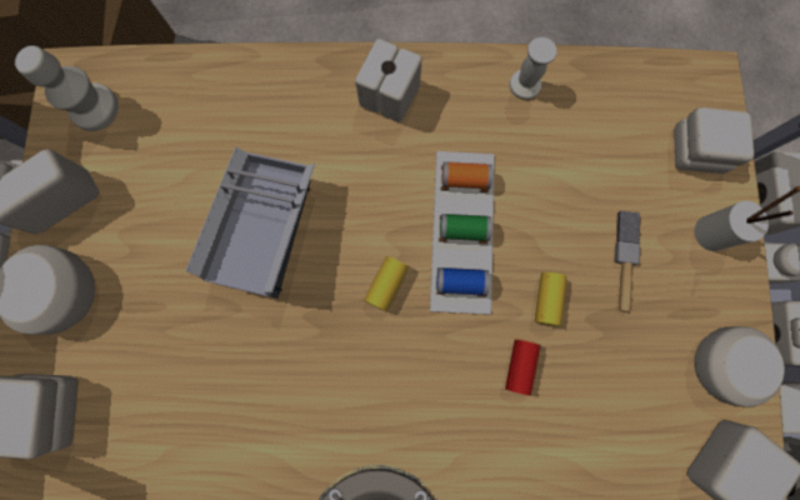

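View pics/side0.png

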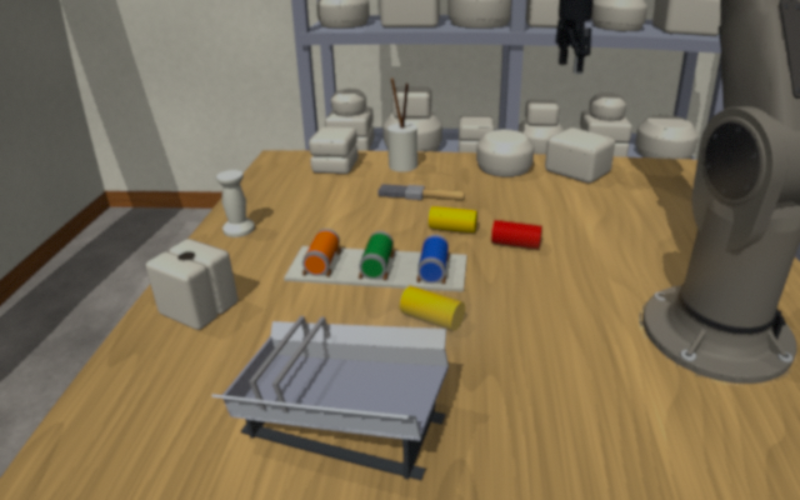

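Blue candidates: blue tin at top-picture (371,223), yellows at (442,240) and (310,224), red at (418,293). Only the first has a blue band and lies in a tray cradle. Next I'll confirm that in a crop and measure.

```bash
cat > m.py <<'E'
from h import *
def cloud(c):
    im,d=viewer.grab_frame(c); v,u=np.nonzero(d>0)
    P=np.full(im.shape,np.nan); P[v,u]=world(c,np.c_[u,v],d[v,u]); return im,P
H={'blue':(105,130),'green':(50,85),'orange':(5,17)}
def tins(im,P,box=None):
    h=cv2.cvtColor(im,cv2.COLOR_RGB2HSV); out={}
    for n,(a,b) in H.items():
        m=(h[...,0]>=a)&(h[...,0]<=b)&(h[...,1]>150)&(h[...,2]>60)&(P[...,2]>.01)&(P[...,2]<.2)
        l,k,s,_=cv2.connectedComponentsWithStats(m.astype(np.uint8)); 
        if l<2: continue
        m=k==1+s[1:,4].argmax(); out[n]=P[m]
    return out
E
python3 - <<'E'
from m import *
im,P=cloud('top'); save('crop.png',im,(140,90,480,330),2.2)
for c in ['top','side']:
    im,P=cloud(c)
    for n,q in tins(im,P).items():
        q=q[np.isfinite(q).all(1)]; zt=np.percentile(q[:,2],95); s=q[q[:,2]>zt-.006]
        xy=s[:,:2]; mid=(np.percentile(xy,2,0)+np.percentile(xy,98,0))/2
        w,V=np.linalg.eigh(np.cov(xy.T)); print(c,n,len(s),zt.round(4),xy.mean(0).round(4),mid.round(4),V[:,1].round(3))
    Q=P.reshape(-1,3); Q=Q[np.isfinite(Q).all(1)]
    B=Q[(abs(Q[:,0]-.54)<.2)&(abs(Q[:,1]-.22)<.17)&(Q[:,2]>.02)&(Q[:,2]<.2)]
    best=None; rng=np.random.default_rng(0)
    for _ in range(500):
        a=B[rng.choice(len(B),3,False)]; n=np.cross(a[1]-a[0],a[2]-a[0]); n/=np.linalg.norm(n)+1e-12
        if abs(n[2])<.9: continue
        i=abs((B-a[0])@n)<.003
        if best is None or i.sum()>best.sum(): best=i
    F=B[best]; A=np.linalg.lstsq(np.c_[F[:,:2],np.ones(len(F))],F[:,2],rcond=None)[0]
    g=-A[:2]; print(c,'slope deg',np.degrees(np.arctan(np.hypot(*g))).round(2),'yaw',np.arctan2(g[1],g[0]).round(4),len(F),A.round(4))
    np.save(c+'_B.npy',B)
E
```

```text
top blue 415 0.053 [ 0.4477 -0.1463] [ 0.4484 -0.1461] [0.047 0.999]
top green 322 0.053 [ 0.5479 -0.1533] [ 0.5483 -0.1536] [0.033 0.999]
top orange 351 0.0533 [ 0.6474 -0.1568] [ 0.6481 -0.1562] [0.059 0.998]
top slope deg 9.54 yaw -0.2216 4293 [-0.164   0.037   0.1406]
side blue 211 0.0509 [ 0.4487 -0.1439] [ 0.4493 -0.1448] [0.045 0.999]
side green 190 0.0508 [ 0.5467 -0.1502] [ 0.5477 -0.1511] [0.019 1.   ]
side orange 211 0.0506 [ 0.6466 -0.1554] [ 0.6482 -0.1558] [0.018 1.   ]
side slope deg 9.74 yaw -0.2102 6091 [-0.1679  0.0358  0.1421]
```

View pics/crop.png

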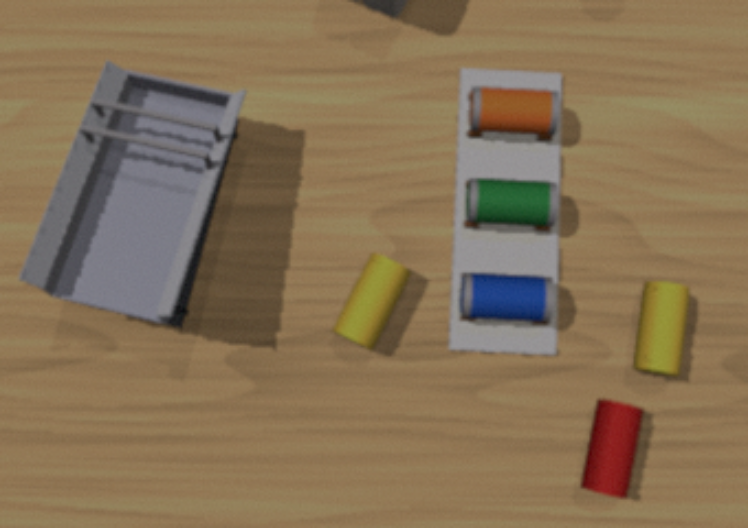

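The crop confirms it: blue is the bottom tray tin at crop (508,298). The yellow and red tins lie loose on the table. Next is the rack pose and the offsets.

```bash
python3 - <<'E'
import numpy as np, cv2
for c,A in [('top',[-.164,.037,.1406]),('side',[-.1679,.0358,.1421])]:
    B=np.load(c+'_B.npy'); res=B[:,2]-B[:,:2]@A[:2]-A[2]
    for lo,hi in [(.016,.032),(-.004,.032),(.045,.07)]:
        s=B[(res>lo)&(res<hi)]
        (cx,cy),(w,h),a=cv2.minAreaRect(s[:,:2].astype(np.float32)*1000); print(c,lo,len(s),round(cx,1),round(cy,1),round(w,1),round(h,1),round(a,2))
    for yaw in (-.215,):
        e=np.array([np.cos(yaw),np.sin(yaw)]); f=np.array([-e[1],e[0]]); x=B[:,:2]@e; y=B[:,:2]@f
        t=B[:,:2]; fl=abs(res)<.004
        print('floor x',np.percentile(x[fl],[0.5,2,98,99.5]).round(3),'y',np.percentile(y[fl],[.5,2,98,99.5]).round(3))
        g=(res>.016)&(res<.032); hist,ed=np.histogram(y[g],bins=np.arange(.25,.45,.005)); print([(round(a,3),int(b)) for a,b in zip(ed,hist) if b])
        b=(res>.045)&(res<.07); hist,ed=np.histogram(x[b],bins=np.arange(.3,.75,.005)); print('bars',[(round(a,3),int(q)) for a,q in zip(ed,hist) if q])
        # x0 of load from floor height: z_floor(x0)=.0696 on centreline
        for xr in (.40,.45,.5,.55):
            k=fl&(abs(x-xr)<.01); z=np.median(B[k,2]) ; print('x0 est',round(xr-(.0696-z)/np.tan(np.radians(10)),4),end=' ')
        print()
E
```

```text
top 0.016 961 546.6 219.1 129.6 242.4 77.4
top -0.004 5704 544.9 219.4 129.7 245.7 77.51
top 0.045 430 543.8 217.4 148.4 219.7 78.15
floor x [0.364 0.366 0.596 0.599] y [0.282 0.284 0.385 0.386]
[(np.float64(0.265), 54), (np.float64(0.27), 130), (np.float64(0.275), 9), (np.float64(0.28), 10), (np.float64(0.285), 7), (np.float64(0.29), 10), (np.float64(0.295), 7), (np.float64(0.3), 12), (np.float64(0.305), 7), (np.float64(0.31), 9), (np.float64(0.315), 9), (np.float64(0.32), 10), (np.float64(0.325), 8), (np.float64(0.33), 9), (np.float64(0.335), 7), (np.float64(0.34), 9), (np.float64(0.345), 7), (np.float64(0.35), 9), (np.float64(0.355), 8), (np.float64(0.36), 8), (np.float64(0.365), 7), (np.float64(0.37), 7), (np.float64(0.375), 9), (np.float64(0.38), 45), (np.float64(0.385), 426), (np.float64(0.39), 126), (np.float64(0.395), 2)]
bars [(np.float64(0.37), 1), (np.float64(0.43), 1), (np.float64(0.44), 1), (np.float64(0.49), 1), (np.float64(0.52), 69), (np.float64(0.525), 136), (np.float64(0.53), 10), (np.float64(0.535), 1), (np.float64(0.55), 89), (np.float64(0.555), 117), (np.float64(
[... 538 characters left out ...]
 (np.float64(0.31), 17), (np.float64(0.315), 19), (np.float64(0.32), 19), (np.float64(0.325), 21), (np.float64(0.33), 17), (np.float64(0.335), 23), (np.float64(0.34), 23), (np.float64(0.345), 19), (np.float64(0.35), 16), (np.float64(0.355), 21), (np.float64(0.36), 19), (np.float64(0.365), 23), (np.float64(0.37), 21), (np.float64(0.375), 23), (np.float64(0.38), 15), (np.float64(0.385), 38), (np.float64(0.39), 720), (np.float64(0.395), 30)]
bars [(np.float64(0.395), 1), (np.float64(0.52), 197), (np.float64(0.525), 184), (np.float64(0.53), 9), (np.float64(0.545), 1), (np.float64(0.55), 223), (np.float64(0.555), 160), (np.float64(0.56), 3)]
x0 est 0.4199 x0 est 0.4214 x0 est 0.4225 x0 est 0.4247
```

```bash
cat > plan.py <<'E'
from h import *
def plan(p,M,tgt,yaw,n,w):
    """rows to go from pose p,M to tgt (mm) with tool y at yaw; prints suggestion"""
    p=np.array(p)*1000; M=np.array(M); out=[]
    cur=np.arctan2(M[1,1],M[0,1]); dy=(yaw-cur+np.pi)%(2*np.pi)-np.pi
    for i in range(n):
        d=M.T@((np.array(tgt)-p)/(n-i)); d=d.round(0); t=round(-dy/n,3)
        out.append([w,*map(int,d),t]); p=p+M@d; M=M@R.from_rotvec([t,0,0]).as_matrix()
    print(','.join(','.join(map(str,q)) for q in out), 'step',np.linalg.norm(d)); return p,M
def now():
    o=r.get_obs(); return o['tcp_pos'],R.from_rotvec(o['orientation']).as_matrix()
E
python3 - <<'E'
from plan import *
plan(*now(),(448,-145.5,110),-.05,10,80)
E
```

```text
80,12,-43,-40,-0.128,80,12,-37,-45,-0.128,80,12,-31,-50,-0.128,80,12,-25,-53,-0.128,80,12,-18,-56,-0.128,80,12,-10,-58,-0.128,80,12,-3,-58,-0.128,80,12,5,-58,-0.128,80,13,12,-57,-0.128,80,12,19,-56,-0.128 step 60.340699366182356
```

```bash
python3 -m pendant '[80,12,-43,-40,-0.128,80,12,-37,-45,-0.128,80,12,-31,-50,-0.128,80,12,-25,-53,-0.128,80,12,-18,-56,-0.128,80,12,-10,-58,-0.128,80,12,-3,-58,-0.128,80,12,5,-58,-0.128,80,13,12,-57,-0.128,80,12,19,-56,-0.128,80,0,0,0,0,80,0,0,0,0]' 40
python3 - <<'E'
from m import *
from plan import *
print(r.get_obs()['joints'].__repr__(), np.array(r.get_obs()['contact_force']).round(1))
im,P=cloud('side'); save('s1.png',im,(180,80,480,320),2.5)
plan(*now(),(448,-145.5,10),-.05,4,80)
E
```

```text
clock: 2.25
tcp_pos: [0.4478, -0.1458, 0.1103]
orientation: [1.247, 1.184, -1.247]
contact_force: [0.6, -0.6, -0.2]
grip_width: 0.0801
array([ 0.57214585,  0.34934629, -0.4587063 ,  2.11537631,  0.23141049,
        0.72418116, -0.08853377]) [ 0.6 -0.6 -0.2]
80,25,0,0,-0.001,80,25,0,0,-0.001,80,25,0,-1,-0.001,80,25,0,0,-0.001 step 25.0
```

View pics/s1.png

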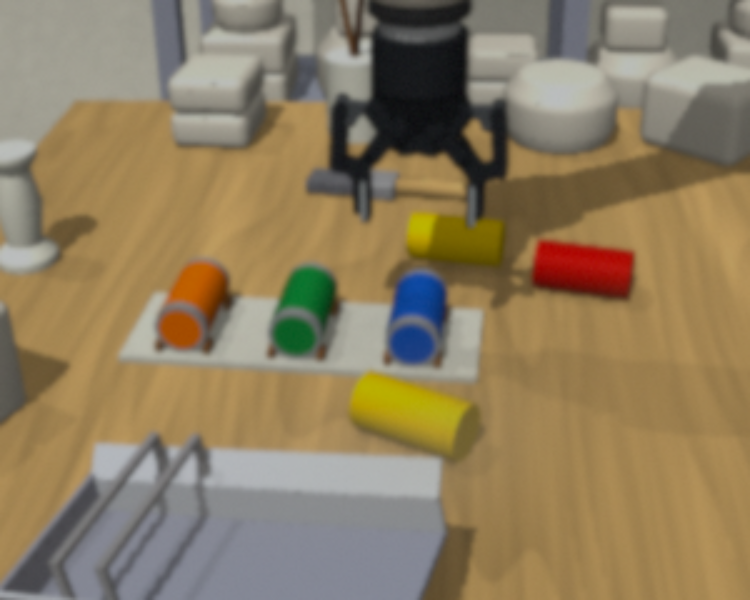

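The crop shows the open jaws over the blue tin (crop 420,200 above 417,310), straddling it across its diameter. Next: descend, grip and lift.

```bash
python3 -m pendant '[80,25,0,0,0,80,25,0,0,0,80,25,0,0,0,80,25,0,0,0,80,0,0,0,0,30,0,0,0,0,30,0,0,0,0,30,0,0,0,0,30,0,0,0,0,30,0,0,0,0,30,0,0,0,0]' 40
python3 - <<'E'
from plan import *
print(now()[0]); 
p,M=plan(*now(),(448,-145.5,190),-.05,4,30)
print('toload'); plan(p/1000,M,(489.6,231.4,190),-.215,8,30)
E
```

```text
clock: 3.68
tcp_pos: [0.4486, -0.146, 0.0116]
orientation: [1.247, 1.182, -1.246]
contact_force: [-1.4, -0.6, 5.6]
grip_width: 0.0447
[ 0.44863579 -0.14603791  0.01160678]
30,-45,0,0,-0.0,30,-44,0,0,-0.0,30,-45,0,0,-0.0,30,-44,0,0,-0.0 step 44.0
toload
30,0,3,-47,0.02,30,0,2,-47,0.02,30,0,1,-48,0.02,30,0,0,-47,0.02,30,0,-1,-48,0.02,30,0,-2,-47,0.02,30,0,-3,-48,0.02,30,-1,-5,-47,0.02 step 47.275786614291256
```

```bash
python3 -m pendant '[30,-45,0,0,0,30,-45,0,0,0,30,-44,0,0,0,30,-44,0,0,0,30,0,3,-47,0.02,30,0,2,-47,0.02,30,0,1,-48,0.02,30,0,0,-47,0.02,30,0,-1,-48,0.02,30,0,-2,-47,0.02,30,0,-3,-48,0.02,30,-1,-5,-47,0.02,30,0,0,0,0]'
python3 - <<'E'
from m import *
from plan import *
print(now()[0],r.get_obs()['grip_width'])
im,P=cloud('side'); save('s2.png',im,(160,100,460,340),2.5)
for n in ['blue']:
    q=tins(im,P).get(n); 
    if q is not None: print(len(q),np.nanmean(q,0),np.nanpercentile(q,[2,98],0))
plan(*now(),(489.6,231.4,78),-.215,3,30)
E
```

```text
clock: 5.3
tcp_pos: [0.4879, 0.2367, 0.1903]
orientation: [1.361, 1.107, -1.356]
contact_force: [-0.2, -0.2, -2.1]
grip_width: 0.0448
[0.48788943 0.23670205 0.1902673 ] 0.04484250364664697
115 [0.49650372 0.28182085 0.19588171] [[0.48369561 0.27865387 0.19097834]
 [0.5099058  0.28463813 0.199446  ]]
30,37,1,1,0.003,30,37,0,1,0.003,30,38,1,0,0.003 step 38.01315561749642
```

View pics/s2.png

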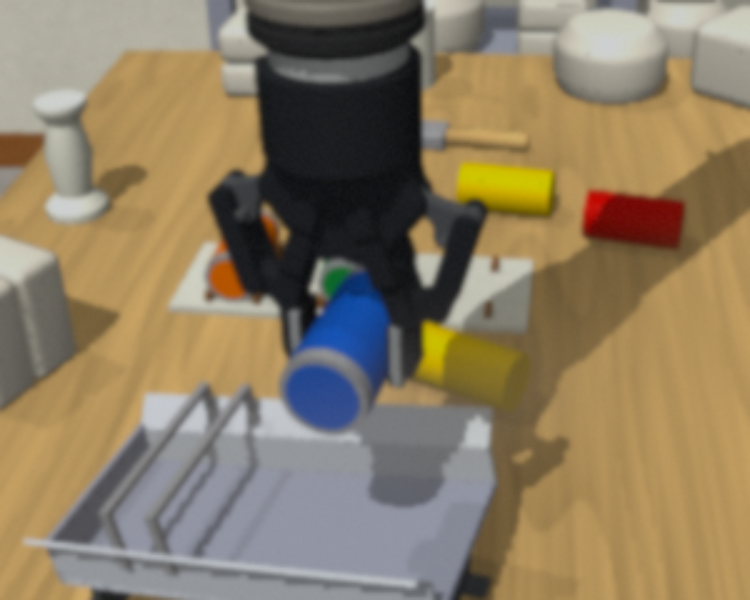

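The tin sits in the jaws at crop (340,350) above the rack, and may be pitched down towards the camera. I'll measure that before lowering.

```bash
python3 - <<'E'
from m import *
im,P=cloud('side'); h=cv2.cvtColor(im,cv2.COLOR_RGB2HSV)
m=(h[...,0]>=95)&(h[...,0]<=135)&(h[...,1]>110)&(P[...,2]>.1)&(P[...,2]<.3)&(P[...,1]>.15)
q=P[m]; print(len(q),np.percentile(q,[1,50,99],0).round(4))
a=np.array([.213,.977]); s=(q[:,:2]-[.4879,.2367])@a; t=(q[:,:2]-[.4879,.2367])@[.977,-.213]
for lo in np.arange(-.05,.055,.01):
    k=(s>lo)&(s<=lo+.01)
    if k.sum()>3: print(round(lo+.005,3),k.sum(),'z max/min',np.percentile(q[k,2],97).round(4),np.percentile(q[k,2],3).round(4),'t',np.percentile(t[k],[3,97]).round(4))
E
```

```text
1454 [[0.4684 0.2011 0.19  ]
 [0.4892 0.2611 0.2222]
 [0.5124 0.2825 0.2529]]
-0.035 25 z max/min 0.2285 0.2211 t [0.0038 0.0179]
-0.025 51 z max/min 0.2289 0.2222 t [-0.005   0.0171]
-0.015 93 z max/min 0.2292 0.2226 t [-0.0123  0.0162]
-0.005 125 z max/min 0.2289 0.2147 t [-0.0169  0.0235]
0.005 175 z max/min 0.2402 0.2144 t [-0.022   0.0229]
0.015 195 z max/min 0.258 0.2091 t [-0.0233  0.0138]
0.025 189 z max/min 0.229 0.2087 t [-0.0226  0.0147]
0.035 61 z max/min 0.2289 0.2136 t [-0.022   0.0126]
0.045 537 z max/min 0.2227 0.1901 t [-0.0159  0.0153]
```

```bash
python3 - <<'E'
from plan import *
p,M=now(); print(p,M.round(4).tolist(),np.abs(r.get_obs()['qvel']).max())
plan(p,M,(489.6,231.4,78),-.215,4,30)
E
```

```text
[0.48840366 0.2318273  0.18943988] [[-0.0001, 0.9781, -0.2083], [-0.0006, -0.2083, -0.9781], [-1.0, 0.0001, 0.0006]] 0.02604230904314457
30,28,0,0,0.001,30,28,0,0,0.001,30,28,1,0,0.001,30,27,0,0,0.001 step 27.0
```

Settled and level. Next: lower, pause, release, then lift.

```bash
python3 -m pendant '[30,28,0,0,0,30,28,0,0,0,30,28,1,0,0,30,24,0,0,0,30,3,0,0,0,30,0,0,0,0]'
```

```text
clock: 6.15
tcp_pos: [0.4903, 0.231, 0.079]
orientation: [1.364, 1.101, -1.363]
contact_force: [-0.7, -0.1, -1.5]
grip_width: 0.045
```

```bash
python3 -m pendant '[52,0,0,0,0,60,0,0,0,0,80,0,0,0,0,80,0,0,0,0,80,0,0,0,0,80,-20,0,0,0,80,-40,0,0,0,80,-50,0,0,0,80,0,0,0,0]'
python3 - <<'E'
from m import *
from plan import *
print(now()[0],r.get_obs()['contact_force'])
im,P=cloud('side'); save('s3.png',im,(160,160,400,400),2.5)
h=cv2.cvtColor(im,cv2.COLOR_RGB2HSV)
m=(h[...,0]>=95)&(h[...,0]<=135)&(h[...,1]>110)&(P[...,2]<.3)&(P[...,1]>.15)
q=P[m]; e=np.array([.977,-.2133]); f=np.array([.2133,.977]); print(np.c_[(q[:,:2]@e-.429),(q[:,:2]@f-.3305),q[:,2]].T.shape, np.percentile(np.c_[(q[:,:2]@e-.429),(q[:,:2]@f-.3305),q[:,2]],[3,50,97],0).round(3))
plan(*now(),(647.5,-156,110),-.05,9,80)
E
```

```text
clock: 7.28
tcp_pos: [0.4919, 0.2337, 0.1934]
orientation: [1.37, 1.1, -1.355]
contact_force: [-0.4, 0.2, 0.3]
grip_width: 0.0803
[0.49187069 0.23366696 0.19344088] [-0.40081813  0.24272036  0.2668567 ]
(3, 976) [[ 0.085 -0.031  0.071]
 [ 0.095  0.01   0.089]
 [ 0.122  0.047  0.096]]
80,9,26,39,-0.018,80,9,25,39,-0.018,80,9,25,39,-0.018,80,9,24,40,-0.018,80,9,23,40,-0.018,80,9,22,41,-0.018,80,9,22,41,-0.018,80,9,21,42,-0.018,80,9,20,42,-0.018 step 47.38143096192854
```

View pics/s3.png

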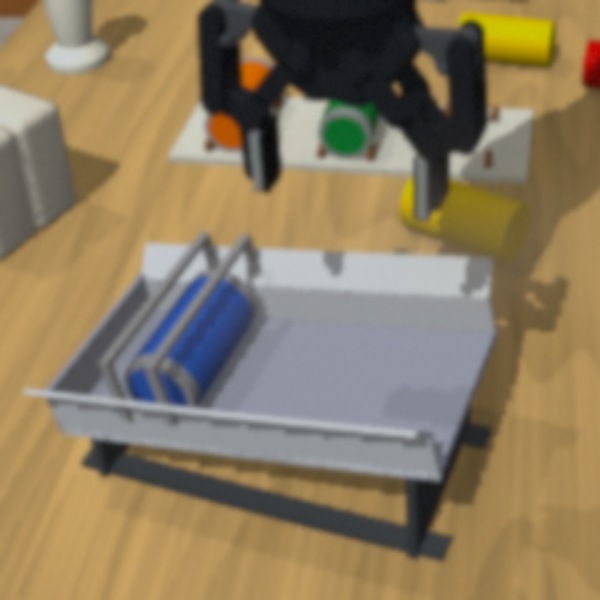

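The blue tin is rolling under the keeper bars (crop 190,340), square in the channel. On to the orange tin.

```bash
python3 -m pendant '[80,9,26,39,-0.018,80,9,25,39,-0.018,80,9,25,39,-0.018,80,9,24,40,-0.018,80,9,23,40,-0.018,80,9,22,41,-0.018,80,9,22,41,-0.018,80,9,21,42,-0.018,80,9,20,42,-0.018,80,0,0,0,0,80,0,0,0,0,80,0,0,0,0]'
cat > st.py <<'E'
from m import *
e=np.array([.977,-.2133]); f=np.array([.2133,.977])
hr={'blue':(95,135),'orange':(4,18)}
def rack(n,c='side'):
    im,P=cloud(c); h=cv2.cvtColor(im,cv2.COLOR_RGB2HSV)
    a,b=hr[n]; m=(h[...,0]>=a)&(h[...,0]<=b)&(h[...,1]>120)&(P[...,2]<.3)&(P[...,2]>.05)&(P[...,1]>.1)
    q=P[m]; L=np.c_[(q[:,:2]@e-.429),(q[:,:2]@f-.3305),q[:,2]]
    print(c,n,len(q),np.percentile(L,[3,50,97],0).round(3).tolist() if len(q) else ''); return im,P
E
python3 - <<'E'
from st import *
from plan import *
im,P=rack('blue'); im,P=rack('blue','top'); save('s4.png',im,(150,90,480,290),2.2)
print(now()[0])
plan(*now(),(647.5,-156,10),-.05,4,80)
E
```

```text
clock: 8.82
tcp_pos: [0.6454, -0.155, 0.1074]
orientation: [1.244, 1.188, -1.243]
contact_force: [-1.0, 0.6, -0.1]
grip_width: 0.0799
side blue 815 [[0.129, -0.031, 0.064], [0.147, 0.013, 0.082], [0.164, 0.048, 0.09]]
top blue 492 [[0.128, -0.034, 0.07], [0.149, -0.0, 0.088], [0.168, 0.034, 0.092]]
[ 0.64558105 -0.15550471  0.10760474]
80,24,0,0,0.001,80,25,1,0,0.001,80,24,0,0,0.001,80,25,1,0,0.001 step 25.019992006393608
```

View pics/s4.png

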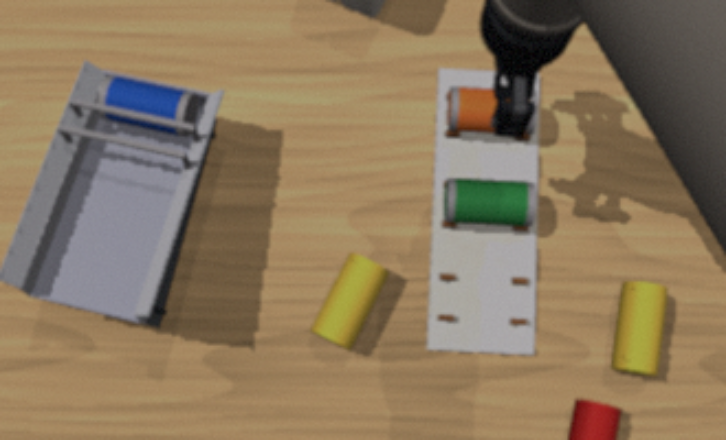

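The blue tin rests at the rack's bottom (crop 150,100), and the gripper is over the orange tin (crop 490,110).

```bash
python3 -m pendant '[80,24,0,0,0,80,25,1,0,0,80,24,0,0,0,80,25,1,0,0,80,0,0,0,0,30,0,0,0,0,30,0,0,0,0,30,0,0,0,0,30,0,0,0,0,30,0,0,0,0,30,0,0,0,0]' 40
python3 - <<'E'
from plan import *
p,M=now();print(p) 
p,M=plan(p,M,(p[0]*1000,p[1]*1000,190),-.05,4,30)
print('toload'); plan(p/1000,M,(489.6,231.4,190),-.215,9,30)
E
```

```text
clock: 10.3
tcp_pos: [0.6488, -0.1572, 0.0107]
orientation: [1.246, 1.183, -1.244]
contact_force: [0.3, -0.1, 6.1]
grip_width: 0.0448
[ 0.64879929 -0.15723897  0.01066734]
30,-45,0,0,0.0,30,-45,0,0,0.0,30,-45,0,0,0.0,30,-44,0,0,0.0 step 44.0
toload
30,0,-20,-42,0.018,30,0,-20,-42,0.018,30,0,-21,-42,0.018,30,0,-22,-41,0.018,30,0,-23,-41,0.018,30,0,-24,-40,0.018,30,0,-24,-40,0.018,30,0,-25,-39,0.018,30,-1,-25,-39,0.018 step 46.33573135281238
```

```bash
python3 -m pendant '[30,-45,0,0,0,30,-45,0,0,0,30,-45,0,0,0,30,-44,0,0,0,30,0,-20,-42,0.018,30,0,-20,-42,0.018,30,0,-21,-42,0.018,30,0,-22,-41,0.018,30,0,-23,-41,0.018,30,0,-24,-40,0.018,30,0,-24,-40,0.018,30,0,-25,-39,0.018,30,-1,-25,-39,0.018,30,0,0,0,0,30,0,0,0,0,30,0,0,0,0]'
python3 - <<'E'
from st import *
from plan import *
rack('orange'); im,P=rack('blue'); p,M=now(); print(p,r.get_obs()['grip_width'])
plan(p,M,(489.6,231.4,78),-.215,4,30)
E
```

```text
clock: 12.3
tcp_pos: [0.4895, 0.2295, 0.1889]
orientation: [1.363, 1.1, -1.365]
contact_force: [-0.7, -0.0, -2.7]
grip_width: 0.0447
side orange 1538 [[-0.023, -0.023, 0.192], [-0.004, 0.026, 0.222], [0.019, 0.046, 0.244]]
side blue 813 [[0.129, -0.032, 0.064], [0.147, 0.013, 0.083], [0.164, 0.048, 0.09]]
[0.48960118 0.22986938 0.18905207] 0.04470817007685531
30,28,0,0,0.0,30,28,0,-1,0.0,30,28,0,0,0.0,30,27,0,-1,0.0 step 27.018512172212592
```

```bash
python3 -m pendant '[30,28,0,0,0,30,28,0,-1,0,30,28,0,0,0,30,24,0,-1,0,30,3,0,0,0,30,0,0,0,0]'
python3 -m pendant '[52,0,0,0,0,60,0,0,0,0,80,0,0,0,0,80,0,0,0,0,80,0,0,0,0,80,-20,0,0,0,80,-40,0,0,0,80,-50,0,0,0,80,-30,0,0,0,80,0,0,0,0,80,0,0,0,0,80,0,0,0,0,80,0,0,0,0,80,0,0,0,0,80,0,0,0,0,80,0,0,0,0]'
python3 - <<'E'
from st import *
rack('orange'); im,P=rack('blue'); save('s5.png',im,(160,120,400,400),2)
rack('orange','top'); im,P=rack('blue','top')
E
```

```text
clock: 13.15
tcp_pos: [0.49, 0.2331, 0.0788]
orientation: [1.364, 1.101, -1.363]
contact_force: [-0.0, -0.1, -3.8]
grip_width: 0.045
clock: 15.15
tcp_pos: [0.4895, 0.2332, 0.2182]
orientation: [1.363, 1.102, -1.363]
contact_force: [-0.2, -0.4, -0.1]
grip_width: 0.0798
side orange 1108 [[0.081, -0.029, 0.072], [0.092, 0.012, 0.09], [0.12, 0.05, 0.11]]
side blue 651 [[0.132, -0.031, 0.063], [0.149, 0.015, 0.085], [0.165, 0.048, 0.09]]
top orange 536 [[0.083, -0.032, 0.079], [0.096, 0.002, 0.093], [0.123, 0.036, 0.099]]
top blue 463 [[-0.037, -0.034, 0.082], [0.15, -0.002, 0.088], [0.168, 0.034, 0.291]]
```

View pics/s5.png

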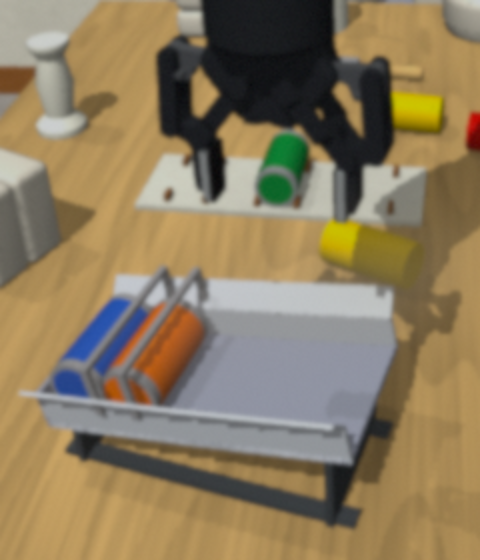

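The picture shows blue at the stop (crop 95,345) with orange right behind it (crop 155,350). Green is still in its cradle (285,170), and the gripper is clear. One settling check, then I hand in.

```bash
python3 -m pendant '[80,0,0,0,0,80,0,0,0,0,80,0,0,0,0,80,0,0,0,0]'
python3 - <<'E'
from st import *
rack('orange'); rack('blue'); print(r.hand_in())
E
```

```text
clock: 15.85
tcp_pos: [0.4896, 0.2332, 0.2183]
orientation: [1.363, 1.102, -1.363]
contact_force: [0.8, -0.1, -0.1]
grip_width: 0.0799
side orange 1111 [[0.068, -0.029, 0.071], [0.092, 0.012, 0.09], [0.12, 0.05, 0.211]]
side blue 648 [[0.132, -0.031, 0.063], [0.15, 0.014, 0.085], [0.164, 0.048, 0.09]]
the job is handed in; nothing more can be done
None
```

The rack is loaded: I put in the blue tin first, let it come to rest at the bottom, then put the orange tin in behind it. I handed in at about 16 s of the 58 s allowed.

- **Position:** The blue tin's visible surface reads 147–150 mm ahead of the loading place and its centre should be at 154 mm. The orange tin's visible surface spans about 81–120 mm, and its centre should be at 108 mm. The small offset is within the error of my rack position estimate.
- **At rest:** The main readings held between two checks about 0.7 s apart. The last orange reading (and an earlier blue reading from the top camera) picked up a few stray pixels well above the tins. I took these to be part of the arm or the background.
- **Everything else:** The last picture shows the green tin still in its cradle, and I did not go near the red or yellow look-alikes. The gripper was clear with about 1 N at the wrist, and the highest force I read during the job was about 6 N.

No check failed. One picture made the blue tin look tilted in the jaws, but the depth reading showed it level before I lowered it.

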